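# Hold the pedal bin open

## Task

Two small pedal bins stand on the worktop, a low wide one and a tall slim one. My hands are full of lemon peel, so with the gripper press the pedal of the low wide bin right down to its stop and keep it there, lid fully up, for about three seconds, then let go so that the bin closes again. Leave the tall bin shut.

Things in the scene. Friction and masses are not known exactly. Their poses are not given: they have to be found in the camera images.
- low_bin_tread (a point): Centre of the top face of the low bin's pedal tread: a ribbed black plate, 40 mm long (towards the bin), 42 wide, 8 thick, on the bin's side that faces the robot, turned up to 0.45 rad, 75 mm clear of its wall. About 56 mm above the worktop when up, 24 when down. Axes (pedal up): x level towards the bin, y across the tread, z up; they tilt with the pedal.
- low_bin_pedal (a joint): Pedal of the low bin, rad: 0 up at rest, 0.25 down at its stop. Its level hinge lies across the bin 130 mm behind the tread's centre, so the tread sinks 32 mm. A spring brings it back up by itself; at the middle of the tread it takes 3 to 5 N to start and about 7 N at the stop.
- low_bin_lid (a joint): Lid of the low wide bin (round, steel, fixed to the worktop, 150 mm across, 135 mm high with its domed black lid), rad: 0 shut, 1.25 fully up. Hinged at the back of the rim and linked to the pedal (5 times its angle): rises and falls with it, swinging away from the pedal side.
- tall_bin_pedal (a joint): Pedal of the other bin, the tall slim one (round, steel, 120 mm across, 210 mm high with its lid), rad: 0 up, 0.25 fully down. Its pedal looks the same. The two bins stand about 0.2 to 0.4 m apart, either one on the left.

How it is judged (in metres and radians):
On the way:
1. the gripper holds the low bin's pedal down at its stop, lid fully up, for at least 2 s on end (value of joint low_bin_pedal above 0.22 rad and value of joint low_bin_lid above 1.05 rad and horizontal distance between the grasp point and low_bin_tread below 0.08 m), for 2 s.
At the end, for the whole second after the job is handed in: The low bin's pedal is back up (within 0.04 rad) and its lid shut (within 0.2 rad), after it was held within 0.03 rad of its stop by the gripper for 2 s; the tall bin's pedal is up (value of joint each of low_bin_pedal, tall_bin_pedal below 0.04 rad and value of joint low_bin_lid below 0.2 rad); the robot touches nothing.
It fails at once if the pedal of the tall bin is pressed (more than 0.08 rad) (value of joint tall_bin_pedal above 0.08 rad).
It also fails if it takes over 37 s, if anything falls off the work surface, if the arm or the gripper's body presses on something with over 40 N, if the wrist force passes 120 N, or if a joint passes its speed limit or range.

## Robot

A 6-joint arm with a two-finger parallel gripper is mounted at the origin on the work surface; the furniture and walls round the work are solid. World frame = base frame: x ahead of the robot, y to its left, z up, the work surface at z = 0. Lengths are in m, angles in degrees, forces in N, time in s.
With the tool pointing down it reaches from about 0.25 to 0.725 m from the base axis. Payload 9.7 kg.
Tool frame: the origin (TCP) lies midway between the tips of the shut fingers; the grasp point (between the pads) lies 19 mm behind it; z points along the fingers, y is the line along which they close (so a half turn about z gives the same grasp; the last joint's range is limited). The gripper opens to 85 mm and grips with 20 to 120 N. Pads are 22 mm wide; open, the fingers measure 114 mm over their backs; the gripper's body (76 mm by 85 mm) begins 54 mm behind the grasp point. The pads swing forward as they close: fully open they stand 13 mm farther back than shut.
Start: joints at [-76.318, 4.979, 10.078, 95.1, 0, 90], TCP at [0.13, -0.534, 0.231] pointing down, gripper open.
Joint ranges: [-179.16, 179.16], [-48.56, 103.87], [-65.8, 70.77], [-126.05, 130.52], [-82.76, 87.17], [-180, 180]. Speed limits (degrees/s): [127.2, 127.2, 147.25, 180, 180, 180].

## Interface

Orientations are given as [roll, pitch, yaw] about the fixed x, y, z axes, in that order (R = Rz(yaw) Ry(pitch) Rx(roll)).
In Python, from workcell import * gives the robot as it stands.
- The arm moves only by the tool servo_tool, never from a script. Its argument "moves" is a list of rows, each a list of 4 numbers: the shift along the world's x, y, z in shares of 75 cm (1.0 is 75 cm), then the turn about the world's z in a scale on which 1.0 is 2 rad. A call has 1 to 20 rows; each row is the pose to reach, as a shift and turn from the pose commanded when the call began; what a row does not reach only later rows make up. A row lasts 1/12 s, in which the tool goes at most 41.7 mm and 7.16 degrees, less where a joint would pass 70% of its speed; a pose out of reach is approached as far as the arm can. A call with a gripper value outside its range is refused whole. "claw" is the closure, from 0 (fully open) to 1 (shut), set as the call begins (left out, the last holds). The fingers move at their own pace and stop on an object; "force" is the grip in N (left out, the last holds). Time passes only in rows, so rows that repeat a pose let the fingers close. It gives the time, the measured TCP pose, the force, the opening and the grip force at its end, in the units of the state.
- get_obs(): the state, without advancing time (a new reading comes with each control period).
- camera(name): name is "scene" or "top"; returns the picture (384x512x3 uint8, red, green, blue); there is no depth.
- get_calibration(name): a dict with "fx", "fy", "cx", "cy" (pixels), "rvec" (rotation vector, rad) and "tvec" (3), from world to camera coordinates, as OpenCV has them. Camera axes: x right, y down, z forward; pixel columns grow to the right and rows downward; lengths in m; the calibration is good to about 2 mm. A picture is of the moment at which its call begins. get_calibration takes no time and is no camera call.
- job_done(): hands the job in; it is judged then, once.
The state is a dict: "time": time; "q": joint angles; "qd": joint speeds; "joint_efforts": joint torques, N m; "ee_pos": TCP position; "tcp_rot": TCP orientation; "wrist_force": force on the tool from outside, world axes, zero at the start; "torque": the same for the moment, N m; "opening": finger opening in m; "grasp_force": force on a finger pad.
Only numpy, scipy, OpenCV 4.12 (cv2) and the standard library are available. Lean on these libraries where they do the work, as an engineer would, in place of code of your own. Each camera call takes 0.05 s, during which the arm holds its last target. There are 200 camera calls.

## Working session

There is one attempt and no reset: what is moved stays moved. The work goes in short steps, Python scripts to look and compute and a tool call to move; the robot and the scene stay as the last step left them, time stands still between calls to the robot, and variables do not carry over. Pictures are saved under pics/ and viewed, at most 10 in all, crops included, and the job is handed in when it is done.

Besides the shell and the picture viewer there is one more tool, called after "Request:" by a JSON object that holds its "op" and its "data". servo_tool: Moves the arm, as the interface text tells. Its arguments: {"type":"object","properties":{"moves":{"type":"array","items":{"type":"array","items":{"type":"number"}}},"claw":{"type":"number"},"force":{"type":"number"}},"required":["moves"]}

```bash
mkdir -p pics; python3 - <<'E'
from workcell import *
import cv2
for n in ("scene","top"):
    cv2.imwrite(f"pics/{n}0.png",cv2.resize(camera(n)[:,:,::-1],(800,600),interpolation=cv2.INTER_CUBIC))
    print(n,get_calibration(n))
print(get_obs())
E
```

```text
scene {'fx': 371.62399930394844, 'fy': 371.62399930394844, 'cx': 252.1541834651413, 'cy': 186.53177468462084, 'rvec': array([ 1.2686729 , -2.09641009,  1.09704742]), 'tvec': array([0.40364072, 0.34856542, 0.57560651])}
top {'fx': 456.9664690746944, 'fy': 456.9664690746944, 'cx': 251.42433989991224, 'cy': 189.11248872496827, 'rvec': array([ 1.77498227, -2.16570199,  0.51428242]), 'tvec': array([0.26388819, 0.5113113 , 0.85749748])}
{'time': 0.1, 'q': array([-7.63190826e+01,  5.00804053e+00,  1.00399349e+01,  9.51016483e+01,
       -2.53686077e-03,  9.00011904e+01]), 'qd': array([ 0.04266489, -0.04533131,  0.19347992,  0.02960225, -0.0102237 ,
       -0.02232733]), 'joint_efforts': array([ 5.27990051e-04, -5.21562231e+01,  4.65652800e+01,  1.59020524e-02,
       -2.42605773e-05,  9.32142939e-06]), 'ee_pos': array([ 0.13001976, -0.5341889 ,  0.23066153]), 'tcp_rot': array([-1.79930246e+02,  2.53830808e-03,  1.36797301e+01]), 'wrist_force': array([0.82854791, 0.46597463, 0.00686147]), 'torque': array([-0.00720686, -0.02310217, -0.01551416]), 'grasp_force': 0.0, 'opening': 0.0853149460758639}
```

View pics/scene0.png

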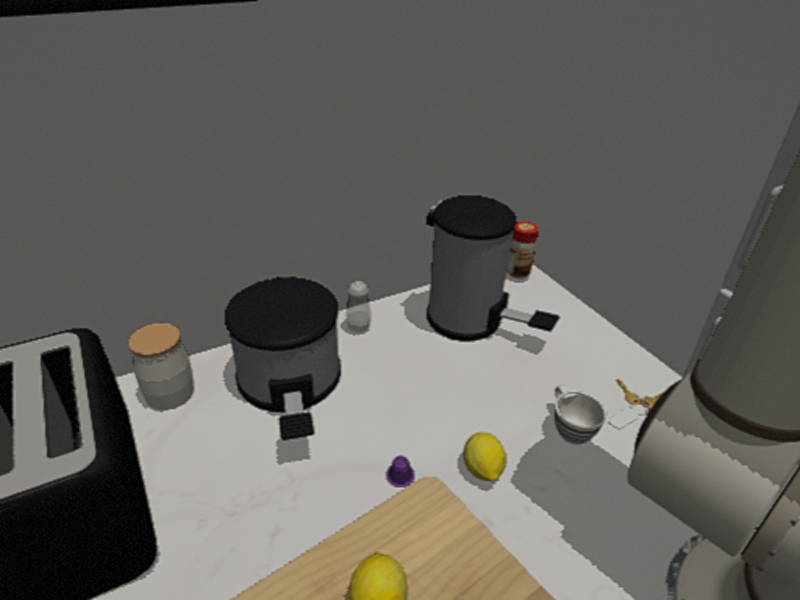

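View pics/top0.png

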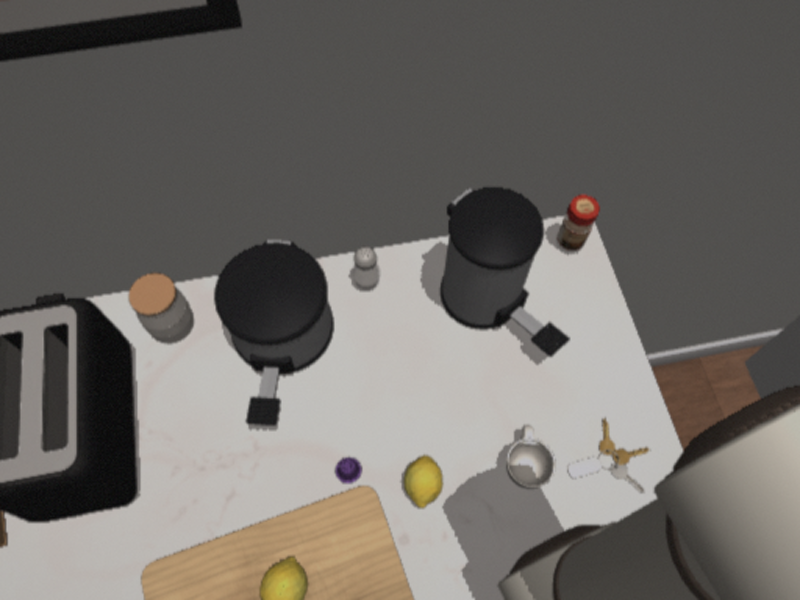

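The low bin is on the left. Its tread is near (297,425) in the scene view and (264,411) in the top view, both at 800x600. The tall bin's tread is at (543,320) and (549,339). I'll enlarge the low tread in both views.

```bash
python3 - <<'E'
from workcell import *
import cv2, numpy as np
# crops 50x50 px at x8, side by side
a=camera("scene")[245:295,165:215,::-1]; b=camera("top")[235:285,145:195,::-1]
f=lambda i:cv2.resize(i,(400,400),interpolation=cv2.INTER_CUBIC)
c=cv2.convertScaleAbs(np.hstack([f(a),f(b)]),alpha=1.6,beta=20)
cv2.imwrite("pics/crop1.png",c)
E
```

```text
(no output)
```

View pics/crop1.png

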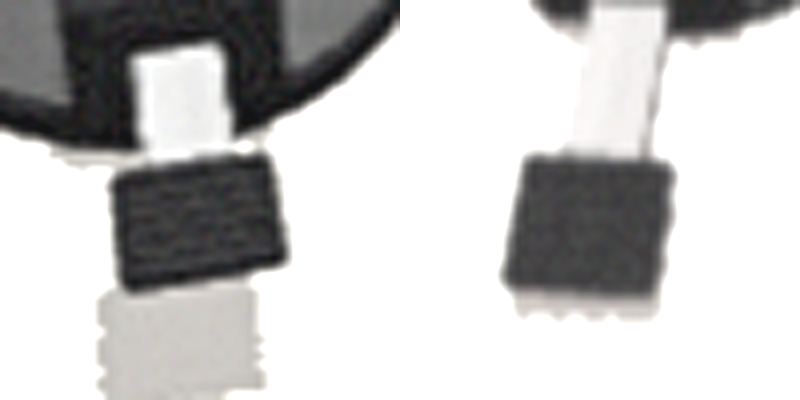

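The crop shows the tread's top face. Its corners in the left (scene) half are about (112,174), (270,157), (285,250) and (122,277). In the right (top) half they are (525,156), (672,160), (657,286) and (503,283).

```bash
cat > h.py <<'E'
from workcell import *
import cv2, numpy as np
def cal(n):
    c=get_calibration(n); K=np.array([[c["fx"],0,c["cx"]],[0,c["fy"],c["cy"]],[0,0,1]])
    return K, cv2.Rodrigues(np.array(c["rvec"]))[0], np.array(c["tvec"]).reshape(3,1)
def P(n): K,R,t=cal(n); return K@np.hstack([R,t])
def tri(a,b):
    X=cv2.triangulatePoints(P("scene"),P("top"),np.float64(a).T,np.float64(b).T); return (X[:3]/X[3]).T
def onplane(n,uv,z):
    K,R,t=cal(n); o=(-R.T@t).ravel(); d=(R.T@np.linalg.inv(K)@np.c_[uv,np.ones(len(uv))].T).T
    return o+d*((z-o[2])/d[:,2])[:,None]
E
python3 - <<'E'
from h import *
s=np.array([[112,174],[270,157],[285,250],[122,277]])/8-.5+[165,245]
t=(np.array([[525,156],[672,160],[657,286],[503,283]])-[400,0])/8-.5+[145,235]
X=tri(s,t); print(X.round(4)); m=X.mean(0); print(m, np.hypot(*m[:2]))
print([np.linalg.norm(X[i]-X[(i+1)%4]).round(4) for i in range(4)])
for n,uv in(("scene",s),("top",t)):
    Y=onplane(n,uv,.056); print(n,Y.round(4),Y.mean(0)); print([np.linalg.norm(Y[i]-Y[(i+1)%4]).round(4) for i in range(4)])
    K,R,T=cal(n); print("cam",(-R.T@T).ravel())
f=.64
# tall tread centre, and other objects at top view (800 px)
o=lambda *p:np.array(p)*f-.5+f/2
print("tall tread",tri(o((543,320)),o((549,339))))
print("lowbin base ctr",onplane("top",o((283,318),(272,290)),.0),onplane("top",o((272,290)),.13))
E
```

```text
[[0.4699 0.3737 0.0561]
 [0.4632 0.3356 0.0499]
 [0.4279 0.3441 0.0554]
 [0.435  0.3828 0.0596]]
[0.44899379 0.35903075 0.05524377] 0.574889987962771
[np.float64(0.0391), np.float64(0.0366), np.float64(0.0396), np.float64(0.0363)]
scene [[0.468  0.3719 0.056 ]
 [0.4556 0.3356 0.056 ]
 [0.4264 0.3433 0.056 ]
 [0.4362 0.3805 0.056 ]] [0.44654822 0.35784588 0.056     ]
[np.float64(0.0384), np.float64(0.0303), np.float64(0.0385), np.float64(0.0329)]
cam [-0.03670427  0.49341822  0.60904663]
top [[0.471  0.375  0.056 ]
 [0.4621 0.3364 0.056 ]
 [0.4283 0.3447 0.056 ]
 [0.4371 0.3845 0.056 ]] [0.44963189 0.36013351 0.056     ]
[np.float64(0.0396), np.float64(0.0348), np.float64(0.0408), np.float64(0.0352)]
cam [0.12112657 0.24438234 0.99598383]
tall tread [[ 0.47255139 -0.05387548  0.05631692]]
lowbin base ctr [[6.09001378e-01 3.19968511e-01 0.00000000e+00]
 [6.60527278e-01 3.30679737e-01 1.11022302e-16]] [[0.59012243 0.31941584 0.13      ]]
```

Units first: shifts go in shares of 75 cm and turns go in shares of 2 rad. So 45 cm / 75 = 0.6, 2.5 cm / 75 = 0.0333, -0.24 rad / 2 = -0.12.

Request:
{"op": "servo_tool", "data": {"moves": [[0.004, 0.0107, 0, 0], [0.0133, 0.0333, 0, -0.005], [0.024, 0.0667, 0, -0.015], [0.036, 0.1, 0, -0.02], [0.048, 0.1333, 0, -0.025], [0.06, 0.1667, 0, -0.035], [0.072, 0.2, 0, -0.04], [0.0827, 0.2333, 0, -0.045], [0.0947, 0.2667, 0, -0.055], [0.1067, 0.3, 0, -0.06], [0.1187, 0.3333, 0, -0.065], [0.1307, 0.3667, 0, -0.075], [0.1427, 0.4, 0, -0.08], [0.1547, 0.4333, 0, -0.085], [0.1667, 0.4667, 0, -0.095], [0.1787, 0.5, 0, -0.1], [0.1907, 0.5333, 0, -0.105], [0.2, 0.5667, 0, -0.115], [0.2093, 0.5893, 0, -0.12], [0.2133, 0.6, 0, -0.12]], "claw": 1}}

```text
time: 1.87
ee_pos: [0.2901, -0.0823, 0.2313]
tcp_rot: [-180.0, -0.0, 0.0]
wrist_force: [0.5, 1.2, -1.0]
opening: -0.0003
grasp_force: 0.0
```

Scaled: 44.1 cm / 75 = 0.588, 43.5 cm / 75 = 0.58, -0.24 rad / 2 = -0.12.

Request:
{"op": "servo_tool", "data": {"moves": [[0.004, 0.0107, 0, 0], [0.012, 0.0333, 0, -0.005], [0.024, 0.0667, 0, -0.015], [0.036, 0.1, 0, -0.02], [0.048, 0.1333, 0, -0.025], [0.06, 0.1667, 0, -0.035], [0.072, 0.2, 0, -0.04], [0.084, 0.2333, 0, -0.045], [0.096, 0.2667, 0, -0.055], [0.108, 0.3, 0, -0.06], [0.12, 0.3333, 0, -0.065], [0.132, 0.3667, 0, -0.075], [0.144, 0.4, 0, -0.08], [0.156, 0.4333, 0, -0.085], [0.168, 0.4667, 0, -0.095], [0.18, 0.5, 0, -0.1], [0.192, 0.5333, 0, -0.105], [0.2013, 0.56, -0.0133, -0.115], [0.208, 0.58, -0.0267, -0.12], [0.2093, 0.588, -0.04, -0.12]]}}

```text
time: 3.53
ee_pos: [0.3603, -0.0634, 0.2257]
tcp_rot: [-178.2, 0.0, -11.4]
wrist_force: [-0.2, -0.3, -0.3]
opening: 0.0001
grasp_force: 0.0
```

```bash
python3 - <<'E'
from h import *
o=get_obs()
for k in o: print(k,np.round(o[k],2))
cv2.imwrite("pics/scene2.png",cv2.resize(camera("scene")[:,:,::-1],(800,600)))
E
```

```text
time 3.53
q [-11.42 -20.1  -12.96  97.17   1.85 179.94]
qd [-1.29 -0.48 -4.44 -3.74 -1.42 -0.04]
joint_efforts [-4.000e-02 -2.419e+01  4.673e+01  2.000e-01  1.600e-01  0.000e+00]
ee_pos [ 0.36 -0.06  0.23]
tcp_rot [-1.7815e+02  3.0000e-02 -1.1360e+01]
wrist_force [-0.17 -0.28 -0.25]
torque [-0.04  0.01  0.  ]
grasp_force 0.0
opening 0.0
```

View pics/scene2.png

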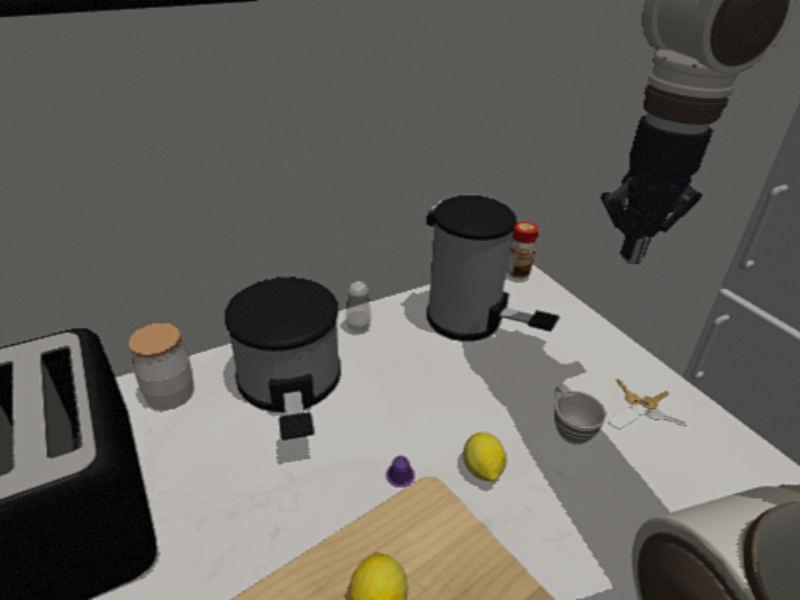

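The last joint hit its 180° limit, because yaw = q1 − q6 + 180. Nothing was touched, so I'll turn the other way, towards yaw of about 155°.

Scaled: 20 cm / 75 = 0.2667, 1.2 cm / 75 = 0.016, 1.75 rad / 2 = 0.875.

Request:
{"op": "servo_tool", "data": {"moves": [[0, 0, 0.0027, 0.025], [0, 0, 0.0067, 0.075], [0, 0, 0.0107, 0.125], [0, 0.004, 0.0133, 0.175], [0.0013, 0.0133, 0.016, 0.225], [0.004, 0.0267, 0.0187, 0.275], [0.008, 0.04, 0.02, 0.325], [0.012, 0.06, 0.02, 0.375], [0.016, 0.08, 0.02, 0.425], [0.02, 0.1, 0.02, 0.475], [0.024, 0.12, 0.02, 0.525], [0.028, 0.14, 0.02, 0.575], [0.032, 0.16, 0.02, 0.625], [0.036, 0.18, 0.02, 0.675], [0.04, 0.2, 0.02, 0.725], [0.044, 0.22, 0.02, 0.775], [0.048, 0.24, 0.02, 0.825], [0.0507, 0.2533, 0.02, 0.85], [0.0533, 0.2627, 0.02, 0.875], [0.0533, 0.2667, 0.02, 0.875]]}}

```text
time: 5.25
ee_pos: [0.4004, 0.1382, 0.2404]
tcp_rot: [-178.1, 0.0, 89.2]
wrist_force: [0.4, -0.8, -0.4]
opening: -0.0001
grasp_force: 0.0
```

Scaled: 22.2 cm / 75 = 0.296, 22 cm / 75 = 0.2933, 1.28 rad / 2 = 0.64.

Request:
{"op": "servo_tool", "data": {"moves": [[0.0027, 0.0093, 0, 0.025], [0.0067, 0.0293, 0, 0.075], [0.012, 0.0533, 0, 0.125], [0.0173, 0.08, 0, 0.175], [0.0227, 0.1067, 0, 0.225], [0.028, 0.1333, 0, 0.275], [0.0333, 0.16, 0, 0.325], [0.0387, 0.1867, 0, 0.375], [0.044, 0.2133, 0, 0.425], [0.0493, 0.24, 0, 0.475], [0.0547, 0.264, 0, 0.525], [0.0587, 0.2827, -0.0067, 0.575], [0.0613, 0.2933, -0.0267, 0.615], [0.0613, 0.296, -0.0533, 0.64], [0.0613, 0.296, -0.0867, 0.64], [0.0613, 0.296, -0.12, 0.64], [0.0613, 0.296, -0.1467, 0.64], [0.0613, 0.296, -0.1667, 0.64], [0.0613, 0.296, -0.18, 0.64], [0.0613, 0.296, -0.1867, 0.64]]}}

```text
time: 6.92
ee_pos: [0.4459, 0.3587, 0.0993]
tcp_rot: [-178.0, -0.0, 162.3]
wrist_force: [0.0, -0.3, 0.4]
opening: -0.0003
grasp_force: 0.0
```

```bash
python3 - <<'E'
from h import *
print(get_obs()["ee_pos"])
f=lambda i:cv2.resize(i,(400,400),interpolation=cv2.INTER_CUBIC)
a=camera("scene")[180:300,130:250,::-1]; b=camera("top")[180:300,110:230,::-1]
cv2.imwrite("pics/crop3.png",cv2.convertScaleAbs(np.hstack([f(a),f(b)]),alpha=1.5,beta=15))
E
```

```text
[0.44585814 0.35866711 0.09927224]
```

View pics/crop3.png

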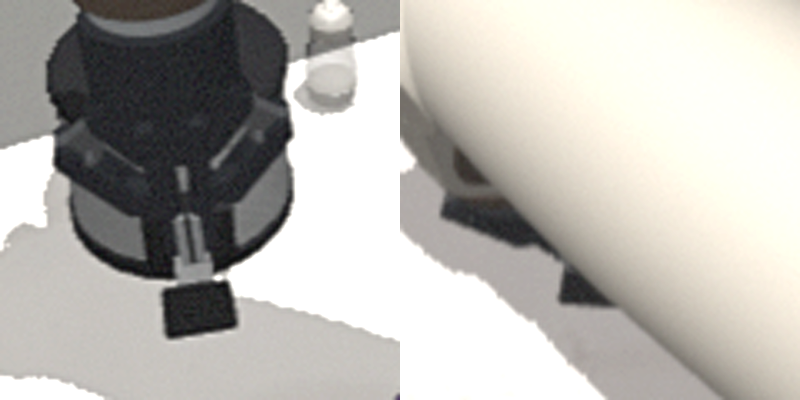

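In the scene half of the crop, the closed fingertips are at (193,258). That is straight above the tread at (200,308), which matches the target point. I'll descend now.

Scaled: -6.7 cm / 75 = -0.0893, -6.5 cm / 75 = -0.0867.

Request:
{"op": "servo_tool", "data": {"moves": [[0, 0, -0.0093, 0], [0, 0, -0.024, 0], [0, 0, -0.04, 0], [0, 0, -0.0507, 0], [0, 0, -0.0573, 0], [0, 0, -0.064, 0], [0, 0, -0.0707, 0], [0, 0, -0.0773, 0], [0, 0, -0.0827, 0], [0, 0, -0.0867, 0], [0, 0, -0.0893, 0], [0, 0, -0.0893, 0]]}}

```text
time: 8.02
ee_pos: [0.446, 0.3595, 0.0339]
tcp_rot: [-178.2, 0.0, 162.4]
wrist_force: [-4.0, -0.4, 5.8]
opening: 0.0004
grasp_force: 3.2
```

Scaled: -0.7 cm / 75 = -0.0093, -0.6 cm / 75 = -0.008.

Request:
{"op": "servo_tool", "data": {"moves": [[0, 0, -0.0027, 0], [0, 0, -0.0053, 0], [0, 0, -0.0067, 0], [0, 0, -0.008, 0], [0, 0, -0.0093, 0], [0, 0, -0.0093, 0], [0, 0, -0.0093, 0]]}}

```text
time: 8.6
ee_pos: [0.4463, 0.3594, 0.0274]
tcp_rot: [-178.2, 0.0, 162.3]
wrist_force: [-3.0, -1.4, 5.9]
opening: -0.0004
grasp_force: 3.4
```

Scaled: -0.3 cm / 75 = -0.004, -0.2 cm / 75 = -0.0027.

Request:
{"op": "servo_tool", "data": {"moves": [[0, 0, -0.0013, 0], [0, 0, -0.0027, 0], [0, 0, -0.004, 0], [0, 0, -0.004, 0], [0, 0, -0.004, 0]]}}

```text
time: 9.02
ee_pos: [0.4465, 0.3594, 0.0245]
tcp_rot: [-178.2, 0.1, 162.3]
wrist_force: [-3.6, -1.1, 6.3]
opening: -0.0
grasp_force: 3.5
```

Scaled: -0.3 cm / 75 = -0.004, -0.2 cm / 75 = -0.0027.

Request:
{"op": "servo_tool", "data": {"moves": [[0, 0, -0.0013, 0], [0, 0, -0.0027, 0], [0, 0, -0.004, 0], [0, 0, -0.004, 0], [0, 0, -0.004, 0]]}}

```text
time: 9.43
ee_pos: [0.4467, 0.3596, 0.0234]
tcp_rot: [-178.2, 0.1, 162.3]
wrist_force: [-6.5, -5.0, 19.9]
opening: -0.0001
grasp_force: 10.4
```

```bash
python3 - <<'E'
from h import *
o=get_obs();print(o["ee_pos"],o["wrist_force"])
a=camera("scene")[100:310,110:320,::-1]
cv2.imwrite("pics/crop4.png",cv2.convertScaleAbs(cv2.resize(a,(600,600),interpolation=cv2.INTER_CUBIC),alpha=1.5,beta=15))
E
```

```text
[0.44665929 0.35956571 0.02335108] [-6.54020475 -5.01589848 19.93248325]
```

View pics/crop4.png

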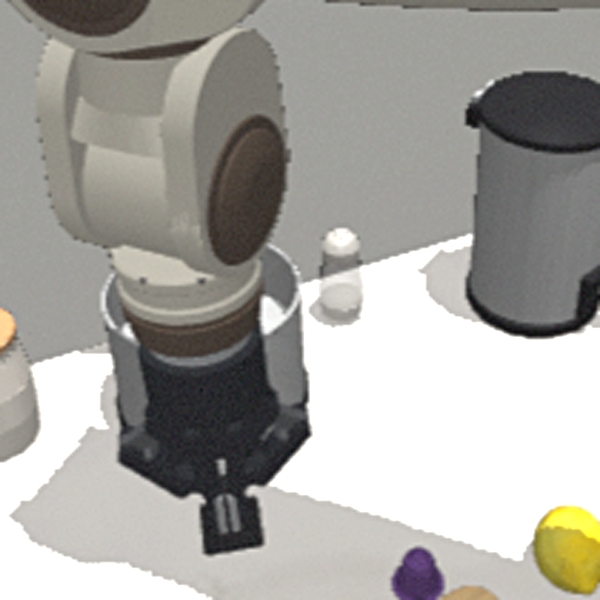

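The picture shows the rim open at about (200,290) with the lid swung up behind it, and the fingertips on the tread at (230,515). The force jumped to 20 N, so the pedal is at its stop. I'll hold there for a little over 3 s.

Request:
{"op": "servo_tool", "data": {"moves": [[0, 0, 0, 0], [0, 0, 0, 0], [0, 0, 0, 0], [0, 0, 0, 0], [0, 0, 0, 0], [0, 0, 0, 0], [0, 0, 0, 0], [0, 0, 0, 0], [0, 0, 0, 0], [0, 0, 0, 0], [0, 0, 0, 0], [0, 0, 0, 0], [0, 0, 0, 0], [0, 0, 0, 0], [0, 0, 0, 0], [0, 0, 0, 0], [0, 0, 0, 0], [0, 0, 0, 0], [0, 0, 0, 0], [0, 0, 0, 0]]}}

```text
time: 11.15
ee_pos: [0.4466, 0.3596, 0.0234]
tcp_rot: [-178.2, 0.1, 162.3]
wrist_force: [-7.0, -4.3, 21.3]
opening: 0.0002
grasp_force: 10.4
```

Request:
{"op": "servo_tool", "data": {"moves": [[0, 0, 0, 0], [0, 0, 0, 0], [0, 0, 0, 0], [0, 0, 0, 0], [0, 0, 0, 0], [0, 0, 0, 0], [0, 0, 0, 0], [0, 0, 0, 0], [0, 0, 0, 0], [0, 0, 0, 0], [0, 0, 0, 0], [0, 0, 0, 0], [0, 0, 0, 0], [0, 0, 0, 0], [0, 0, 0, 0], [0, 0, 0, 0]]}}

```text
time: 12.48
ee_pos: [0.4466, 0.3596, 0.0234]
tcp_rot: [-178.2, 0.1, 162.3]
wrist_force: [-5.9, -4.8, 19.6]
opening: -0.0002
grasp_force: 10.4
```

Scaled: 15 cm / 75 = 0.2, 14.5 cm / 75 = 0.1933.

Request:
{"op": "servo_tool", "data": {"moves": [[0, 0, 0.0027, 0], [0, 0, 0.008, 0], [0, 0, 0.0147, 0], [0, 0, 0.0213, 0], [0, 0, 0.028, 0], [0, 0, 0.0347, 0], [0, 0, 0.0413, 0], [0, 0, 0.048, 0], [0, 0, 0.056, 0], [0, 0, 0.0667, 0], [-0.0067, 0, 0.08, 0], [-0.0133, 0, 0.1, 0], [-0.0267, 0, 0.12, 0], [-0.0467, -0.0067, 0.14, 0], [-0.0667, -0.02, 0.16, 0], [-0.0867, -0.04, 0.1733, 0], [-0.1067, -0.06, 0.1867, 0], [-0.12, -0.0733, 0.1933, 0], [-0.1267, -0.08, 0.2, 0], [-0.1267, -0.08, 0.2, 0]]}}

```text
time: 14.15
ee_pos: [0.3508, 0.299, 0.1726]
tcp_rot: [-178.3, 0.1, 162.3]
wrist_force: [-0.7, 0.7, -0.2]
opening: 0.0001
grasp_force: 0.0
```

```bash
python3 - <<'E'
from h import *
o=get_obs();print(o["time"],o["ee_pos"],o["wrist_force"])
cv2.imwrite("pics/scene5.png",cv2.resize(camera("scene")[:,:,::-1],(800,600)))
E
```

```text
14.15 [0.35083062 0.29900498 0.17255131] [-0.71749508  0.65628163 -0.17845974]
```

View pics/scene5.png

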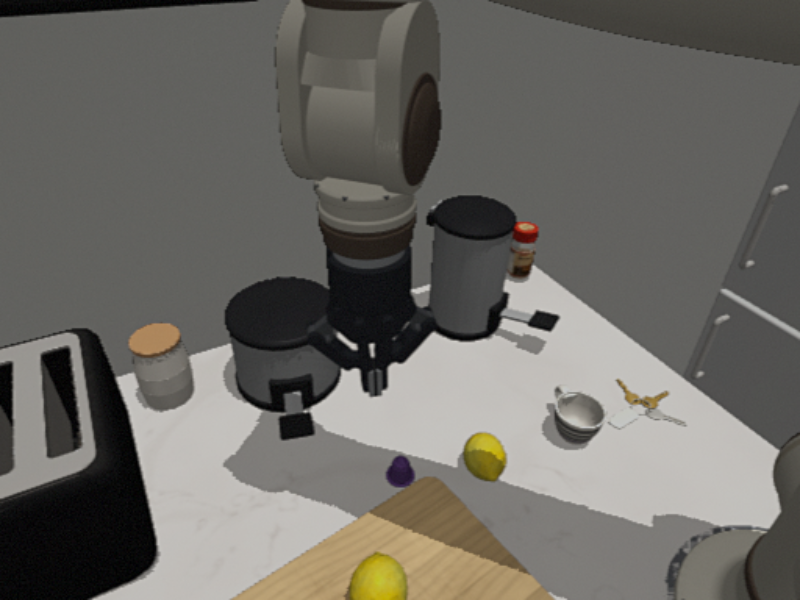

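The low bin is shut and its pedal is back up at (297,425), the same pixel as at the start. The tall bin's tread hasn't moved from (543,320), and the arm is clear of everything.

```bash
python3 -c "
from workcell import *
print(job_done())"
```

```text
the job is handed in; nothing more can be done
None
```

I pressed the low bin's pedal to its stop and held it there, lid up, for just over 3 s, then released it; the bin closed again, the tall bin stayed shut, and the job was handed in at about 14 s with no verdict returned.

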